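Draw the locked spacer from under a stack of drives

ROBOT

A 6-joint arm with a two-finger parallel gripper is mounted at the origin on a cart in front of the work surface, level with it; the furniture and walls round the work are solid. World frame = base frame: x ahead of the robot, y to its left, z up, the work surface at z = 0. Lengths are in mm, angles in degrees, forces in N, time in s.
With the tool pointing down it reaches from about 300 to 850 mm from the base axis. Payload 4.2 kg.
Tool frame: the origin (TCP) lies midway between the tips of the shut fingers; the grasp point (between the pads) lies 19 mm behind it; z points along the fingers, y is the line along which they close (so a half turn about z gives the same grasp; the last joint's range is limited). The gripper opens to 91 mm and grips with 3 to 60 N. Pads are 32 mm wide; open, the fingers measure 118 mm over their backs; the gripper's body (76 mm by 178 mm) begins 60 mm behind the grasp point.
Start: joints at [62.338, 18.312, 89.639, -0, 72.044, -1.146], TCP at [256.717, 514.529, 213.976] pointing down, gripper open.
Joint ranges: [-177.97, 177.97], [-48.28, 115.42], [12.27, 149.76], [-77.06, 257.06], [2.81, 150.46], [-146.56, 146.56]. Speed limits (degrees/s): [147.25, 147.25, 180, 180, 180, 180].

INTERFACE

Orientations are given as [roll, pitch, yaw] about the fixed x, y, z axes, in that order (R = Rz(yaw) Ry(pitch) Rx(roll)).
In Python, from workcell import env gives the robot as it stands.
- The arm moves only by the tool jog_arm, never from a script. Its argument "steps" is one flat list of numbers, 5 for each row, row after row: the closure, from 0 (fully open) to 1 (shut), then the shift along the tool's x, y, z in cm, then the turn about the tool's z in degrees. A call has 1 to 20 rows; each row is the pose to reach, as a shift and turn from the pose commanded when the call began, along the tool's axes at that moment; what a row does not reach only later rows make up. A row lasts 1/10 s, in which the tool goes at most 50 mm and 8.59 degrees, less where a joint would pass 70% of its speed; a pose out of reach is approached as far as the arm can. A call with a gripper value outside its range is refused whole. The fingers move at their own pace and stop on an object; "force" is the grip in N (left out, the last holds). Time passes only in rows, so rows that repeat a pose let the fingers close. It gives the time, the measured TCP pose, the force and the opening at its end, in the units of the state.
- env.state(): the state, without advancing time (a new reading comes with each control period).
- env.grab_frame(name): name is "scene" or "side" or "wrist"; returns the picture (400x640x3 uint8, red, green, blue); there is no depth.
- env.camera_params(name): a dict with "fx", "fy", "cx", "cy" (pixels), "k1" (the pictures are not rectified: a ray, as slopes to the right and down, at radius r is drawn at 1 + k1 r^2 times it, then the intrinsics apply), "R" (3x3) and "t" (3): a world point X has camera coordinates R X + t. Camera axes: x right, y down, z forward; pixel columns grow to the right and rows downward; lengths in mm; the calibration is good to about 2 mm. A picture is of the moment at which its call begins: read the wrist's pose just before it. camera_params takes no time and is no camera call; for the wrist camera it gives the pose at the moment of the call.
- env.job_done(): hands the job in, once; it reports no verdict.
The state is a dict: "time_s": time; "qpos": joint angles; "qvel": joint speeds; "effort": joint torques, N m; "ee_pos": TCP position; "ee_rot": TCP orientation; "force": force on the tool from outside, world axes, zero at the start; "torque": the same for the moment, N m; "gripper_width": finger opening in mm.
Only numpy, scipy, OpenCV 4.12 (cv2) and the standard library are available. Lean on these libraries where they do the work, as an engineer would, in place of code of your own. Each camera call takes 0.05 s, during which the arm holds its last target. There are 200 camera calls.

TASK

Three disk drives stand stacked in the grey cradle on an aluminium spacer. By its orange handle, draw the spacer gently out of the cradle's open mouth, feeling for the hidden sprung catch that stops it, ease it back a little, sidestep it toward the yellow wall past the catch and draw it fully out, so that the drives settle on the cradle's ledges still neatly stacked. Lay the spacer down gently, flat on the blue mat; do not touch the drives, or disturb the screw dish and the screwdriver.

Things in the scene. Friction and masses are not known exactly. Their poses are not given: they have to be found in the camera images.
- cradle: Grey cradle fixed to the table, base 120 x 116 x 6 mm, with a low ledge along each side on which the drives settle. Origin: on the table under the middle of the stack. Its -x axis points out of the open mouth, the way the spacer is drawn; +y to the yellow side wall. Low walls and corner posts, up to 30 mm high, hold back the lowest drive with 2 to 3 mm of play. More than 25 N between spacer and cradle is too rough.
- cradle_mouth (a point): Middle of the base's mouth edge, on the base, 60 mm out from the cradle's origin. Between the posts the mouth is 88 mm wide. Under the drives, unseen, a square catch peg (8 mm) stands on the base. The spacer meets it after 15 to 50 mm of drawing: feel for it. It gives 1 mm per 3.5 N along x, not sideways; sliding the loaded spacer takes about 2 to 6 N besides.
- spacer_handle (a point): Centre of the spacer's orange handle: 30 mm long (x), 14 mm wide (y), 28 mm high; grasp across the 14 mm. The spacer is an aluminium plate 170 x 60 x 10 mm, 0.16 kg; its underside is 24 mm below this point, its handle-end edge 18 mm behind. x runs along it to the tail, about as the cradle's +x; z up. Drawn 95 mm it has left the drives; at 110 mm it is free to lift.
- spacer_tail (a point): Middle of the spacer's tail edge, half-way up its 10 mm thickness, 152 mm from the handle centre along x and 19 mm below it. Axes as the spacer's. At the start it sticks out 20 mm beyond the drives' far face.
- spacer_slot (a point): Where the peg's lane meets the cross passage of the plate's dog-leg slot, 107 mm from the handle centre along x. The peg runs in an 11 mm lane ended by a tooth, in a 3 mm deep pocket that bars the sidestep. The passage is 11.5 mm wide (x): from first touch ease back 3.5 to 6 mm, then sidestep the spacer 14 to 20 mm (best 17) to the cradle's +y, into a 15 mm lane open at the tail. Elsewhere a divider blocks the sidestep.
- drive_low: Lowest 2.5 inch disk drive of the stack, silver, 70 x 100 x 11 mm, 0.1 kg; origin: centre of its underside, z up. It stands on the spacer 16 mm above the table, and 12 mm above it on the cradle ledges once the spacer is out.
- drive_mid: Middle disk drive, same size, lying loose on drive_low; origin: centre of its underside, z up.
- drive_top: Top disk drive, same size, lying loose on drive_mid; origin: centre of its underside, z up. Its top is 49 mm above the table at the start.
- mat: Blue mat with a black rim, 110 mm (x) x 210 mm (y) x 3 mm, fixed on the table nearer the robot than the cradle; origin: its centre, on the table.
- dish: Steel dish with screws, 77 mm across and 15 mm high, a loose bystander; origin: centre of its underside.
- driver: Small black and blue screwdriver, 16 x 156 x 16 mm, a loose bystander lying on the table; origin: centre of its underside.

How it is judged:
By the outcome, as a careful person would: the job done as asked, in the order asked, and still so for the second after the job is handed in, with the robot touching nothing.
It also fails if it takes over 72 s, if anything falls off the work surface, if the arm or the gripper's body presses on something with over 40 N, if the wrist force passes 120 N, or if a joint passes its speed limit or range.

## Working session

There is one attempt and no reset: what is moved stays moved. The work goes in short steps, Python scripts to look and compute and a tool call to move; the robot and the scene stay as the last step left them, time stands still between calls to the robot, and variables do not carry over. Pictures are saved under pics/ and viewed, on a budget of 10 in all, crops included, one or two more only if the job needs it, and the job is handed in when it is done.

Besides the shell and the picture viewer there is one more tool, called after "Emit:" as name(argument=value, ...), one argument or row to a line, values as JSON. jog_arm: Moves the arm, as the interface text tells. Its arguments: {"type":"object","properties":{"steps":{"type":"array","items":{"type":"number"}},"force":{"type":"number"}},"required":["steps"]}

```bash
mkdir -p pics; ls
cat > h.py <<'E'
import numpy as np, cv2
from workcell import env
def cam(n):
    p=env.camera_params(n); return {k:(np.array(v) if k in"Rt" else v) for k,v in p.items()}
def ray(c,u,v):
    K=np.array([[c['fx'],0,c['cx']],[0,c['fy'],c['cy']],[0,0,1.]])
    d=cv2.undistortPoints(np.array([[[u,v]]],float),K,np.array([c['k1'],0,0,0,0.]))[0,0]
    return -c['R'].T@c['t'], c['R'].T@np.array([d[0],d[1],1.])
def onplane(c,u,v,z):
    o,d=ray(c,u,v); return o+d*(z-o[2])/d[2]
def proj(c,X):
    q=c['R']@np.array(X,float)+c['t']; a=q[:2]/q[2]; a=a*(1+c['k1']*(a@a))
    return np.array([c['fx']*a[0]+c['cx'],c['fy']*a[1]+c['cy']])
def save(n,f):
    im=env.grab_frame(n); cv2.imwrite(f'pics/{f}.png',im[:,:,::-1]); return im
E
python3 - <<'E'
from h import *
print(env.state())
a=save('scene','s0');b=save('side','d0')
for n in('scene','side','wrist'):
    c=cam(n); print(n,c['fx'],c['k1'],-c['R'].T@c['t'],c['R'][2])
E
```

```text
pics
{'time_s': 0.0, 'qpos': array([ 6.23378468e+01,  1.83518656e+01,  8.97064398e+01, -1.94092297e-03,
        7.20445371e+01, -1.14417941e+00]), 'qvel': array([ 0.01783094,  0.00408891,  0.06520688,  0.00452243, -0.03546623,
        0.00325134]), 'effort': array([-8.31721136e-04, -4.12447858e+01, -2.31967986e+01,  7.27911294e-02,
        4.57378454e-02, -1.14973886e-04]), 'ee_pos': array([256.48141784, 514.05762251, 213.11781315]), 'ee_rot': array([-1.79897141e+02, -2.08646907e-04,  1.53482626e+02]), 'force': array([-0.19087105, -0.63825262,  0.01838601]), 'torque': array([-0.03407143,  0.02060131, -0.00607872]), 'gripper_width': 91.42037165610299}
scene 439.3483225209874 -0.10738050763557927 [  88.10561686 -935.0588814   489.38498997] [ 0.52918797  0.70481995 -0.47242876]
side 415.08505804019853 0.02598769292247414 [380.89466356 432.80928955 466.32785121] [ 0.1824971  -0.84763691 -0.49820324]
wrist 279.38410347231655 0.00980867734000348 [194.71696511 544.7666725  383.92029147] [ 0.2163526  -0.1092151  -0.97018741]
```

View pics/s0.png

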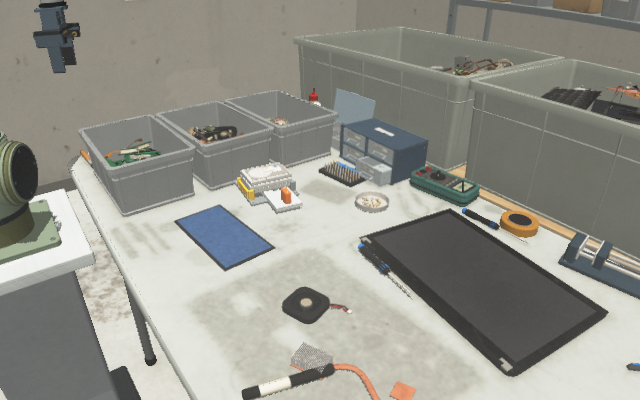

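View pics/d0.png

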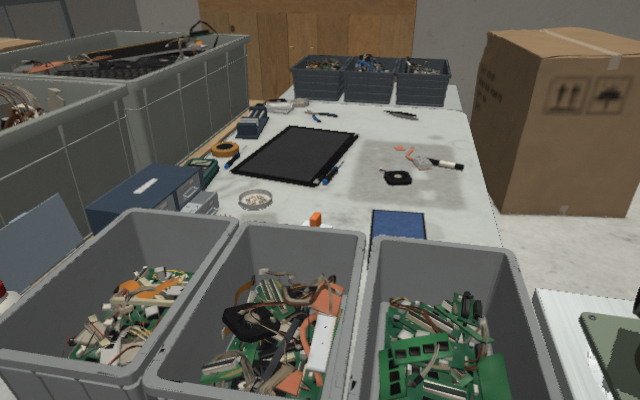

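The scene view shows the stack and cradle near (265,185), the orange handle at (287,195), the mat at (224,237), the dish at (372,202) and the screwdriver at (375,258). The side view shows the handle top at (316,218), partly hidden by a bin. Next I'll enlarge the scene view and measure.

Run:
```python
from h import *
im=cv2.imread('pics/s0.png'); c=cam('scene')
cr=cv2.resize(im[150:240,215:335],None,fx=6.6,fy=6.6,interpolation=cv2.INTER_CUBIC); cv2.imwrite('pics/s0c.png',cr)
def orange(im,box):
    h=cv2.cvtColor(im,cv2.COLOR_BGR2HSV); m=((h[...,0]<13)&(h[...,1]>170)&(h[...,2]>150))
    v,u=np.nonzero(m); k=(u>box[0])&(u<box[1])&(v>box[2])&(v<box[3]); u,v=u[k],v[k]
    return u,v
u,v=orange(im,(270,310,180,215)); print(len(u),u.mean(),v.mean(),u.min(),u.max(),v.min(),v.max())
print('handle on z30',onplane(c,u.mean(),v.mean(),32))
d=cv2.imread('pics/d0.png');cd=cam('side')
u,v=orange(d,(295,335,200,235)); print(len(u),u.mean(),v.mean(),u.min(),u.max(),v.min(),v.max())
print('side top z40',onplane(cd,u.mean(),v.mean(),38))
h=cv2.cvtColor(im,cv2.COLOR_BGR2HSV); m=((h[...,0]>100)&(h[...,0]<125)&(h[...,1]>100)).astype(np.uint8); m[:200]=0;m[275:]=0;m[:,:170]=0;m[:,280:]=0
k=max(cv2.findContours(m,0,2)[0],key=cv2.contourArea); q=cv2.boxPoints(cv2.minAreaRect(k)); ap=cv2.approxPolyDP(k,5,True)[:,0]; print(ap.tolist())
for p in ap: print('mat',onplane(c,*map(float,p),3).round(0))
print('dish',onplane(c,372,202,8).round())
```

```text
8 284.75 191.875 281 289 189 194
handle on z30 [ 543.5778192  -228.44624249   32.        ]
37 315.5405405405405 216.3783783783784 311 320 213 220
side top z40 [ 540.94787305 -242.11267562   38.        ]
[[189, 226]]
mat [ 334. -191.    3.]
dish [ 697. -343.    8.]
```

View pics/s0c.png

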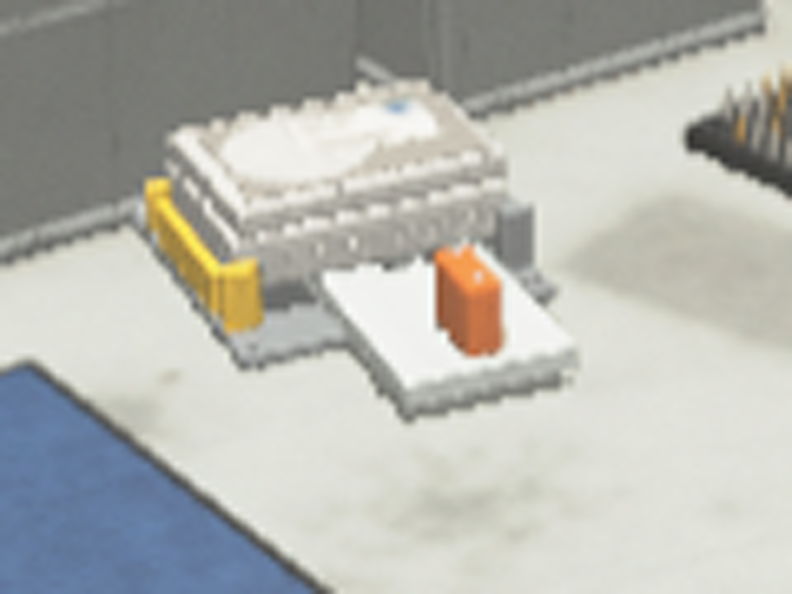

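The crop shows the orange handle upright on the plate, with its top centre at about crop (469,268). The plate points out of the mouth toward the lower right. The yellow wall is on the left, robot side.

Run:
```python
from h import *
c=cam('scene')
P=lambda u,v,z:onplane(c,u/6.6+215-.42,v/6.6+150-.42,z)
H=P(469,268,44);A=P(408,386,16);B=P(322,275,16);C=P(578,353,16)
print('H',H,'\nA',A,'\nB',B,'\nC',C)
for a,b in((A,B),(A,C)): d=b-a; print(np.degrees(np.arctan2(d[1],d[0])),np.linalg.norm(d))
D=P(245,360,6);E=P(140,215,6);print('base',D,E,np.degrees(np.arctan2(*(E-D)[[1,0]])),np.linalg.norm(E-D))
im=cv2.imread('pics/s0.png');h=cv2.cvtColor(im,cv2.COLOR_BGR2HSV)
m=((h[...,0]>100)&(h[...,0]<125)&(h[...,1]>90)).astype(np.uint8)
ks=[k for k in cv2.findContours(m,0,2)[0] if cv2.pointPolygonTest(k,(224,237),False)>0]
for k in ks:
    ap=cv2.approxPolyDP(k,6,True)[:,0]
    for p in ap: print('mat',p,onplane(c,*map(float,p),3).round(0))
print('driver',onplane(c,360,243,8),onplane(c,410,296,8))
s=env.state();print(s['ee_pos'],s['ee_rot'])
```

```text
H [ 537.32641012 -241.81250291   44.        ] 
A [ 505.82326747 -252.96221992   16.        ] 
B [ 522.0099707  -172.98688867   16.        ] 
C [ 562.06094923 -267.63413961   16.        ]
78.55811682099858 81.59695441739132
-14.622037827809494 58.12006604272966
base [ 479.89603717 -192.68209542    6.        ] [501.09890153 -78.80323035   6.        ] 79.45298769352753 115.83590706955621
mat [178 221] [ 323. -159.    3.]
mat [225 266] [ 335. -351.    3.]
mat [269 247] [ 429. -347.    3.]
mat [220 207] [ 420. -158.    3.]
driver [ 570.99943482 -443.55347379    8.        ] [ 536.75901995 -602.03463719    8.        ]
[256.5194526  514.12720378 213.21401237] [-1.79912370e+02 -8.11953202e-04  1.53483316e+02]
```

Emit:
jog_arm(
  steps=[0, 0, 0, -5, 0, 0, 0, 0, -10, 0, 0, -3.0, -2.8, -10, 4, 0, -6.9, -6.5, -10, 10, 0, -10.8, -10.1, -10, 15, 0, -14.8, -13.8, -10, 20, 0, -18.7, -17.5, -10, 25, 0, -22.6, -21.2, -10, 30, 0, -26.5, -24.8, -10, 35, 0, -30.4, -28.5, -10, 40, 0, -34.4, -32.2, -10, 45, 0, -38.3, -35.8, -10, 50, 0, -42.2, -39.5, -10, 55, 0, -46.1, -43.1, -10, 60, 0, -50.0, -46.8, -10, 65, 0, -54.0, -50.5, -10, 70, 0, -57, -53.3, -10, 75, 0, -58.9, -55.1, -6, 75, 0, -58.9, -55.1, -1.5, 75, 0, -58.9, -55.1, 3, 75],
)

```text
time_s: 2.1
ee_pos: [538.5, -243.8, 190.0]
ee_rot: [179.8, 0.1, 78.3]
force: [0.5, -1.0, -0.3]
gripper_width: 91.0
```

Run:
```python
from h import *
s=env.state();print(s['time_s'],s['ee_pos'],s['ee_rot'],s['force'])
np.save('wc.npy',cam('wrist'),allow_pickle=True); save('wrist','w1')
```

```text
2.1 [ 538.52656277 -243.76070215  189.99149521] [1.79849787e+02 5.91461551e-02 7.83244826e+01] [ 0.46356593 -0.96406286 -0.3167348 ]
```

View pics/w1.png

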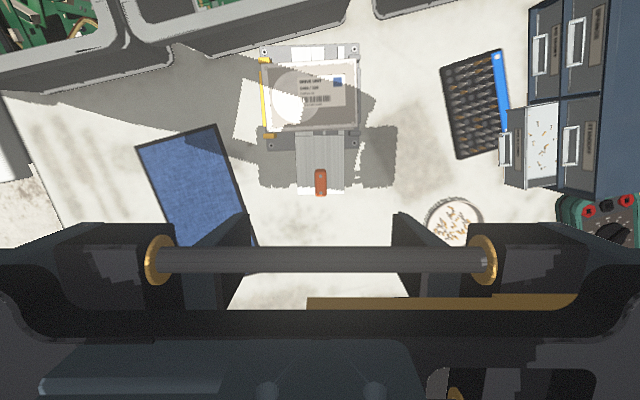

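The wrist view shows the handle at (321,182), the plate below it between about (296–345, 135–195), the stack at (312,95) and the yellow wall at u≈266. The dish is at (455,220) and the mat at (190,180).

Run:
```python
from h import *
c=np.load('wc.npy',allow_pickle=True).item(); im=cv2.imread('pics/w1.png'); h=cv2.cvtColor(im,cv2.COLOR_BGR2HSV)
m=((h[...,0]<14)&(h[...,1]>150)&(h[...,2]>80)).astype(np.uint8); m[:155]=0;m[210:]=0;m[:,:300]=0;m[:,345:]=0
v,u=np.nonzero(m);print(len(u),u.min(),u.max(),v.min(),v.max())
for r in range(v.min(),v.max()+1): print(r,u[v==r].min(),u[v==r].max(),im[r,321].tolist(),end=';')
print()
y=((h[...,0]>18)&(h[...,0]<32)&(h[...,1]>150)&(h[...,2]>120)); y[:40]=0;y[150:]=0;y[:,:250]=0;y[:,290:]=0
v,u=np.nonzero(y);print('yellow',len(u))
for r in range(v.min(),v.max()+1,6):
    if (v==r).any(): print(r,u[v==r].min(),u[v==r].max(),end=';')
cv2.imwrite('pics/w1c.png',cv2.resize(im[35:205,225:405],None,fx=4.2,fy=3.5,interpolation=cv2.INTER_CUBIC))
```

```text
26 316 325 173 195
173 325 325 [77, 111, 185];Traceback (most recent call last):
  File "<stdin>", line 5, in <module>
    return umr_minimum(a, axis, None, out, keepdims, initial, where)
ValueError: zero-size array to reduction operation minimum which has no identity
```

Run:
```python
from h import *
im=cv2.imread('pics/w1.png')
cv2.imwrite('pics/w1c.png',cv2.resize(im[40:205,240:400],None,fx=3.6,fy=3.6,interpolation=cv2.INTER_CUBIC))
```

```text
(no output)
```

View pics/w1c.png

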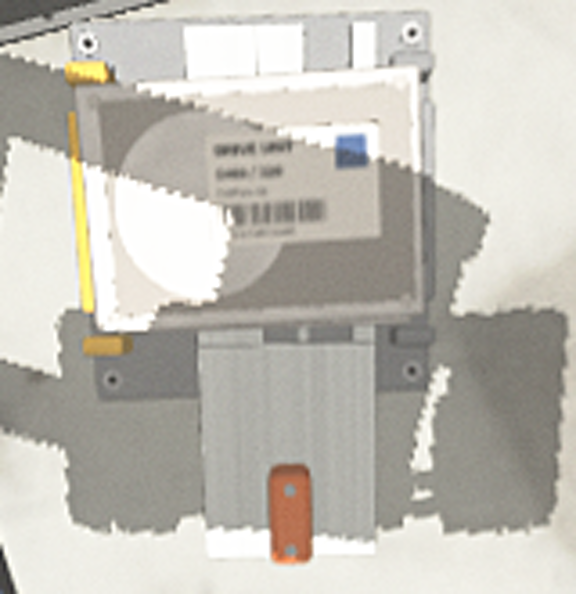

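The crop shows the base screw holes at (112,380), (411,372), (413,33) and (88,43). The plate's front corners are at (206,557) and (375,555), and the handle is centred on u=290.

Run:
```python
from h import *
c=np.load('wc.npy',allow_pickle=True).item()
P=lambda u,v,z:onplane(c,(u+.5)/3.6-.5+240,(v+.5)/3.6-.5+40,z)
Q=lambda X:(proj(c,X)+.5-[240,40])*3.6-.5
ang=lambda a,b:np.degrees(np.arctan2((b-a)[1],(b-a)[0]))
h=[P(*q,6) for q in((112,380),(411,372),(413,33),(88,43))]
print(np.round(h,1)); print('cradle centre',np.mean(h,0),'yaw',ang(h[0],h[3]),ang(h[1],h[2]),'y-dir',ang(h[1],h[0])-90,ang(h[2],h[3])-90)
a,b=P(206,557,16),P(375,555,16); d,e=P(202,345,16),P(373,345,16)
print('plate',a,b,np.linalg.norm(a-b),'yaw',ang(a,d),ang(b,e),ang(b,a)-90)
t=[P(*q,49) for q in((98,330),(425,312),(416,68),(77,87))]; print('drive',np.mean(t,0),ang(t[0],t[3]),ang(t[1],t[2]),[np.linalg.norm(t[i]-t[i-1]) for i in range(4)])
for y in(78.3,):
  x=np.array([np.cos(np.radians(y)),np.sin(np.radians(y)),0]);f=(a+b)/2; H=f+18*x; print('handle from plate',H)
s=[P(290,490,44),P(290,551,44)];print('screws',s, ang(s[1],s[0])); print('handle top mid',np.mean(s,0))
```

```text
[[ 486.7 -183.6    6. ]
 [ 588.7 -201.9    6. ]
 [ 607.6  -97.4    6. ]
 [ 505.2  -79.3    6. ]]
cradle centre [ 547.08003137 -140.53365529    6.        ] yaw 79.94236033223922 79.70817253582672 y-dir 79.85584010319204 80.00574725109806
plate [ 505.92375539 -249.45766241   16.        ] [ 564.26224787 -260.78286262   16.        ] 59.427601874409184 yaw 78.20618791868121 80.04794375949973 79.01386874134931
drive [ 547.538309   -141.84840663   49.        ] 80.68840700266355 82.43628081610362 [np.float64(67.00366364258788), np.float64(98.32969977355901), np.float64(66.88171413316775), np.float64(96.2880264658212)]
handle from plate [ 538.74317295 -237.49425193   16.        ]
screws [array([ 540.56463497, -227.64465815,   44.        ]), array([ 536.54401679, -247.10710222,   44.        ])] 78.32783675756956
handle top mid [ 538.55432588 -237.37588019   44.        ]
```

Emit:
jog_arm(
  steps=[0, 0.46, 0.02, 0, -1.2, 0, 0.46, 0.02, 2, -1.2, 0, 0.46, 0.02, 5, -1.2, 0, 0.46, 0.02, 8, -1.2, 0, 0.46, 0.02, 11, -1.2, 0, 0.46, 0.02, 13, -1.2, 0, 0.46, 0.02, 14.5, -1.2, 0, 0.46, 0.02, 15.5, -1.2, 0, 0.46, 0.02, 15.8, -1.2, 0, 0.46, 0.02, 16.1, -1.2, 0, 0.46, 0.02, 16.3, -1.2, 0, 0.46, 0.02, 16.3, -1.2, 0, 0.46, 0.02, 16.3, -1.2],
)

```text
time_s: 3.45
ee_pos: [538.9, -236.6, 28.9]
ee_rot: [180.0, 0.0, 79.7]
force: [0.1, -0.2, -0.8]
gripper_width: 90.9
```

Run:
```python
from h import *
s=env.state();print(s['time_s'],s['ee_pos'],s['ee_rot'],s['force'])
c=cam('wrist'); im=save('wrist','w2')[:,:,::-1]
cv2.imwrite('pics/w2c.png',cv2.resize(im[120:400,120:520],None,fx=1.9,fy=1.9,interpolation=cv2.INTER_CUBIC))
```

```text
3.45 [ 538.94667741 -236.55472364   28.93624571] [1.79950713e+02 6.97190003e-03 7.96831714e+01] [ 0.10805082 -0.2378941  -0.77502871]
```

View pics/w2c.png

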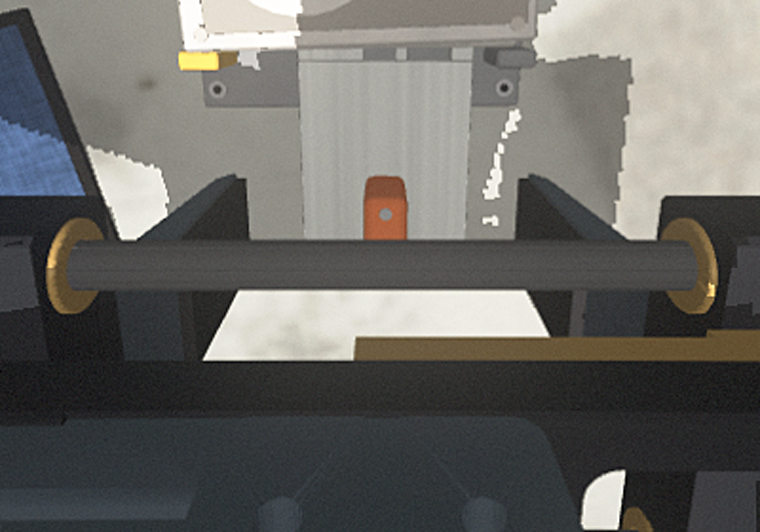

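The wrist view shows the fingers straddling the handle nearly centred: handle at u≈385, fingertip midpoint at about 381. The TCP is still 9 mm high, so I'll lower it and then close gently.

Emit:
jog_arm(
  steps=[0, 0, 0.04, 0.3, 0, 0, 0, 0.04, 0.6, 0, 0, 0, 0.04, 0.8, 0, 0, 0, 0.04, 0.95, 0, 0, 0, 0.04, 0.95, 0, 0, 0, 0.04, 0.95, 0],
)

```text
time_s: 4.1
ee_pos: [539.1, -236.5, 18.8]
ee_rot: [-180.0, -0.0, 79.7]
force: [0.6, 0.0, 0.2]
gripper_width: 91.3
```

Emit:
jog_arm(
  steps=[0.6, 0, 0, 0, 0, 0.8, 0, 0, 0, 0, 0.8, 0, 0, 0, 0, 0.8, 0, 0, 0, 0, 0.8, 0, 0, 0, 0, 1, 0, 0, 0, 0, 1, 0, 0, 0, 0, 1, 0, 0, 0, 0, 1, 0, 0, 0, 0, 1, 0, 0, 0, 0],
  force=8,
)

```text
time_s: 5.1
ee_pos: [539.2, -236.5, 18.9]
ee_rot: [180.0, -0.0, 79.7]
force: [1.3, -0.4, -0.2]
gripper_width: 14.2
```

Emit:
jog_arm(
  steps=[1, 0, 0, 0, 0, 1, 0, 0, 0, 0, 1, -0.05, 0, 0, 0, 1, -0.15, 0, 0, 0, 1, -0.25, 0, 0, 0, 1, -0.35, 0, 0, 0, 1, -0.45, 0, 0, 0, 1, -0.55, 0, 0, 0, 1, -0.65, 0, 0, 0, 1, -0.75, 0, 0, 0, 1, -0.85, 0, 0, 0, 1, -0.95, 0, 0, 0, 1, -1.05, 0, 0, 0, 1, -1.15, 0, 0, 0, 1, -1.25, 0, 0, 0],
  force=35,
)

```text
time_s: 6.6
ee_pos: [536.8, -248.9, 18.9]
ee_rot: [180.0, -0.0, 79.7]
force: [0.4, 2.8, 1.1]
gripper_width: 14.1
```

Emit:
jog_arm(
  steps=[1, -0.1, 0, 0, 0, 1, -0.2, 0, 0, 0, 1, -0.3, 0, 0, 0, 1, -0.4, 0, 0, 0],
)

```text
time_s: 7.0
ee_pos: [536.1, -252.8, 18.9]
ee_rot: [180.0, -0.0, 79.7]
force: [1.1, 3.8, 0.3]
gripper_width: 13.9
```

Emit:
jog_arm(
  steps=[1, -0.1, 0, 0, 0, 1, -0.2, 0, 0, 0, 1, -0.3, 0, 0, 0, 1, -0.4, 0, 0, 0],
)

```text
time_s: 7.4
ee_pos: [535.4, -256.7, 18.9]
ee_rot: [180.0, -0.0, 79.7]
force: [0.6, 3.5, 0.7]
gripper_width: 13.5
```

Emit:
jog_arm(
  steps=[1, -0.1, 0, 0, 0, 1, -0.2, 0, 0, 0, 1, -0.3, 0, 0, 0, 1, -0.4, 0, 0, 0],
)

```text
time_s: 7.8
ee_pos: [534.6, -260.6, 18.9]
ee_rot: [-180.0, -0.0, 79.7]
force: [0.5, 3.7, 0.9]
gripper_width: 13.8
```

Emit:
jog_arm(
  steps=[1, -0.1, 0, 0, 0, 1, -0.2, 0, 0, 0, 1, -0.3, 0, 0, 0, 1, -0.4, 0, 0, 0],
)

```text
time_s: 8.2
ee_pos: [534.0, -262.4, 18.6]
ee_rot: [-180.0, -0.2, 79.6]
force: [2.3, 12.8, -0.6]
gripper_width: 13.8
```

Emit:
jog_arm(
  steps=[1, 0, 0, 0, 0, 1, 0, 0, 0, 0],
)

```text
time_s: 8.4
ee_pos: [534.0, -262.4, 18.6]
ee_rot: [-179.9, -0.2, 79.6]
force: [2.6, 9.7, 1.4]
gripper_width: 13.6
```

Emit:
jog_arm(
  steps=[1, 0.1, 0, 0, 0, 1, 0.2, 0, 0, 0, 1, 0.3, 0, 0, 0, 1, 0.4, 0, 0, 0, 1, 0.5, 0, 0, 0, 1, 0.6, 0, 0, 0, 1, 0.6, 0, 0, 0],
)

```text
time_s: 9.1
ee_pos: [535.1, -259.3, 19.0]
ee_rot: [180.0, 0.1, 79.7]
force: [-0.3, -1.9, -0.1]
gripper_width: 13.6
```

Emit:
jog_arm(
  steps=[1, 0.1, 0, 0, 0, 1, 0.2, 0, 0, 0, 1, 0.3, 0, 0, 0, 1, 0.35, 0, 0, 0, 1, 0.35, 0, 0, 0],
)

```text
time_s: 9.6
ee_pos: [535.7, -255.3, 18.9]
ee_rot: [180.0, 0.0, 79.7]
force: [-1.0, -2.7, -0.7]
gripper_width: 13.1
```

Emit:
jog_arm(
  steps=[1, -0.05, 0, 0, 0, 1, -0.05, -0.1, 0, 0, 1, -0.05, -0.2, 0, 0, 1, -0.05, -0.3, 0, 0, 1, -0.05, -0.4, 0, 0, 1, -0.05, -0.5, 0, 0],
)

```text
time_s: 10.2
ee_pos: [530.9, -254.7, 19.0]
ee_rot: [180.0, -0.0, 79.7]
force: [2.4, 0.1, -2.1]
gripper_width: 13.8
```

Emit:
jog_arm(
  steps=[1, 0, -0.1, 0, 0, 1, 0, -0.2, 0, 0, 1, 0, -0.3, 0, 0, 1, 0, -0.4, 0, 0, 1, 0, -0.5, 0, 0, 1, 0, -0.6, 0, 0],
)

```text
time_s: 10.8
ee_pos: [524.9, -253.8, 19.0]
ee_rot: [180.0, -0.0, 79.7]
force: [3.6, -0.0, -1.4]
gripper_width: 14.2
```

Emit:
jog_arm(
  steps=[1, 0, -0.1, 0, 0, 1, 0, -0.2, 0, 0, 1, 0, -0.3, 0, 0, 1, 0, -0.4, 0, 0, 1, 0, -0.5, 0, 0, 1, 0, -0.6, 0, 0],
)

```text
time_s: 11.4
ee_pos: [518.8, -252.6, 19.0]
ee_rot: [180.0, -0.0, 79.7]
force: [4.0, -0.6, -1.9]
gripper_width: 13.5
```

Emit:
jog_arm(
  steps=[1, -0.1, 0, 0, 0, 1, -0.2, 0, 0, 0, 1, -0.3, 0, 0, 0, 1, -0.4, 0, 0, 0, 1, -0.5, 0, 0, 0, 1, -0.6, 0, 0, 0, 1, -0.7, 0, 0, 0, 1, -0.8, 0, 0, 0],
)

```text
time_s: 12.2
ee_pos: [516.9, -260.0, 18.8]
ee_rot: [-179.9, -0.1, 79.7]
force: [1.1, 4.2, 2.1]
gripper_width: 13.8
```

Emit:
jog_arm(
  steps=[1, -0.1, 0, 0, 0, 1, -0.2, 0, 0, 0, 1, -0.3, 0, 0, 0, 1, -0.4, 0, 0, 0, 1, -0.5, 0, 0, 0, 1, -0.6, 0, 0, 0],
)

```text
time_s: 12.8
ee_pos: [516.1, -266.0, 18.8]
ee_rot: [-180.0, -0.0, 79.7]
force: [0.7, 5.1, 1.5]
gripper_width: 13.6
```

Emit:
jog_arm(
  steps=[1, -0.1, 0, 0, 0, 1, -0.2, 0, 0, 0, 1, -0.3, 0, 0, 0, 1, -0.4, 0, 0, 0, 1, -0.5, 0, 0, 0, 1, -0.6, 0, 0, 0, 1, -0.7, 0, 0, 0, 1, -0.8, 0, 0, 0, 1, -0.9, 0, 0, 0, 1, -1, 0, 0, 0, 1, -1.1, 0, 0, 0, 1, -1.2, 0, 0, 0, 1, -1.3, 0, 0, 0, 1, -1.4, 0, 0, 0, 1, -1.5, 0, 0, 0],
)

```text
time_s: 14.3
ee_pos: [513.6, -281.2, 18.9]
ee_rot: [-180.0, -0.0, 79.7]
force: [0.8, 4.4, 0.8]
gripper_width: 13.9
```

Emit:
jog_arm(
  steps=[1, -0.1, 0, 0, 0, 1, -0.2, 0, 0, 0, 1, -0.3, 0, 0, 0, 1, -0.4, 0, 0, 0, 1, -0.5, 0, 0, 0, 1, -0.6, 0, 0, 0, 1, -0.7, 0, 0, 0, 1, -0.8, 0, 0, 0, 1, -0.9, 0, 0, 0, 1, -1, 0, 0, 0, 1, -1.1, 0, 0, 0, 1, -1.2, 0, 0, 0, 1, -1.3, 0, 0, 0, 1, -1.4, 0, 0, 0, 1, -1.5, 0, 0, 0],
)

```text
time_s: 15.8
ee_pos: [510.9, -295.9, 18.9]
ee_rot: [-180.0, -0.0, 79.7]
force: [0.7, 4.3, -0.1]
gripper_width: 13.6
```

Run:
```python
from h import *
s=env.state();print(s['time_s'],s['ee_pos'],s['ee_rot'],s['force'],s['torque'])
im=save('wrist','w3')[:,:,::-1]
cv2.imwrite('pics/w3c.png',cv2.resize(im[0:270,120:520],None,fx=1.9,fy=1.9,interpolation=cv2.INTER_CUBIC))
```

```text
15.8 [ 510.92607859 -295.93731268   18.89219612] [-1.79995619e+02 -8.89425556e-03  7.96838566e+01] [ 0.71160133  4.26577172 -0.05645006] [ 0.7647854  -0.05333645  0.04477944]
```

View pics/w3c.png

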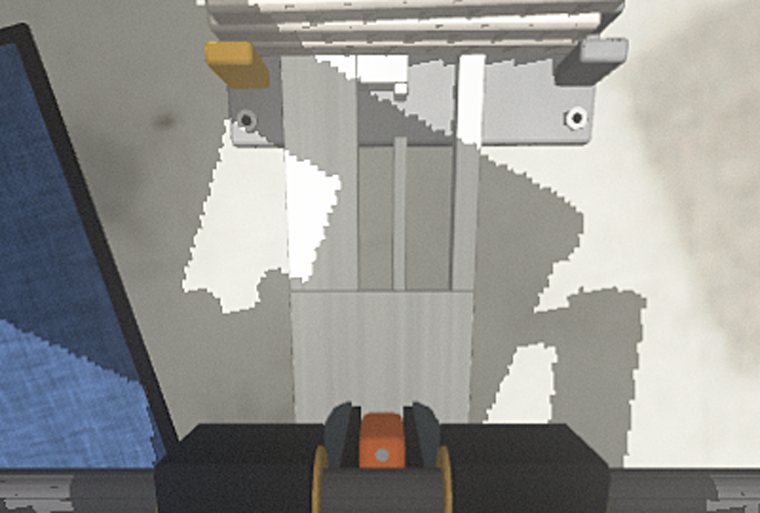

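The view shows the dog-leg slot and divider drawn well clear of the peg, with the plate running straight between the posts and the drives still in place. I'll carry on drawing.

Emit:
jog_arm(
  steps=[1, -0.1, 0, 0, 0, 1, -0.2, 0, 0, 0, 1, -0.3, 0, 0, 0, 1, -0.4, 0, 0, 0, 1, -0.5, 0, 0, 0, 1, -0.6, 0, 0, 0, 1, -0.7, 0, 0, 0, 1, -0.8, 0, 0, 0, 1, -0.9, 0, 0, 0, 1, -1, 0, 0, 0, 1, -1.1, 0, 0, 0, 1, -1.2, 0, 0, 0, 1, -1.3, 0, 0, 0, 1, -1.4, 0, 0, 0, 1, -1.5, 0, 0, 0],
)

```text
time_s: 17.35
ee_pos: [508.3, -310.8, 18.9]
ee_rot: [180.0, -0.0, 79.7]
force: [0.4, 0.6, -0.5]
gripper_width: 14.0
```

Emit:
jog_arm(
  steps=[1, -0.1, 0, 0, 0, 1, -0.2, 0, 0, 0, 1, -0.3, 0, 0, 0, 1, -0.4, 0, 0, 0, 1, -0.5, 0, 0, 0, 1, -0.6, 0, 0, 0, 1, -0.7, 0, 0, 0, 1, -0.8, 0, 0, 0, 1, -0.9, 0, 0, 0, 1, -1, 0, 0, 0, 1, -1.1, 0, 0, 0, 1, -1.2, 0, 0, 0, 1, -1.3, 0, 0, 0, 1, -1.4, 0, 0, 0, 1, -1.5, 0, 0, 0, 1, -1.6, 0, 0, 0, 1, -1.7, 0, 0, 0, 1, -1.8, 0, 0, 0, 1, -1.9, 0, 0, 0, 1, -2, 0, 0, 0],
)

```text
time_s: 19.35
ee_pos: [504.7, -330.4, 18.9]
ee_rot: [180.0, -0.0, 79.7]
force: [-0.0, 1.4, 0.1]
gripper_width: 13.8
```

Emit:
jog_arm(
  steps=[1, -0.2, 0, 0, 0, 1, -0.4, 0, 0, 0, 1, -0.6, 0, 0, 0, 1, -0.8, 0, 0, 0, 1, -1, 0, 0, 0, 1, -1.2, 0, 0, 0, 1, -1.4, 0, 0, 0, 1, -1.6, 0, 0, 0, 1, -1.8, 0, 0, 0, 1, -2, 0, 0, 0, 1, -2.2, 0, 0, 0, 1, -2.4, 0, 0, 0],
)

```text
time_s: 20.55
ee_pos: [500.3, -354.1, 18.9]
ee_rot: [-180.0, -0.0, 79.7]
force: [-0.3, -1.1, -1.7]
gripper_width: 13.8
```

Run:
```python
from h import *
s=env.state();print(s['time_s'],s['ee_pos'],s['ee_rot'],s['force'],s['torque'],s['qpos'])
np.save('wc4.npy',cam('wrist'),allow_pickle=True)
im=save('wrist','w4')
save('scene','s4')
```

```text
20.55 [ 500.33707945 -354.12861624   18.85860192] [-1.79995561e+02 -3.04486218e-03  7.96867235e+01] [-0.27407535 -1.08588306 -1.73742119] [-0.17118457  0.06518143  0.03080019] [-3.63655083e+01  3.17385398e+01  9.85898638e+01  1.03062312e-03
  4.96769220e+01 -2.60528988e+01]
```

View pics/w4.png

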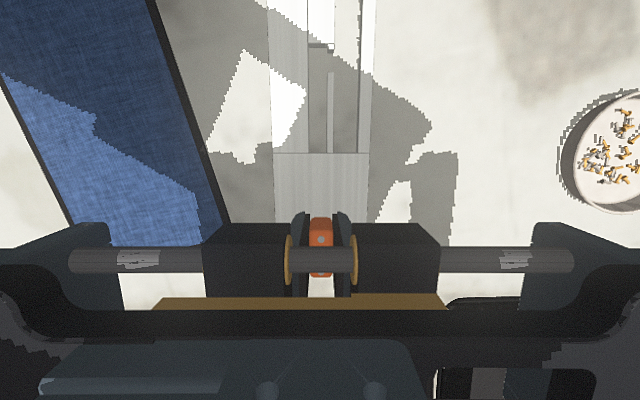

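The spacer hangs free: the vertical force shows its weight, and the peg is out of the slot. The mat is to the left and the dish is untouched at (605,150). Next I'll work out the placement.

Run:
```python
from h import *
c=np.load('wc.npy',allow_pickle=True).item(); im=cv2.imread('pics/w1.png'); h=cv2.cvtColor(im,cv2.COLOR_BGR2HSV)
m=((h[...,0]>100)&(h[...,0]<125)&(h[...,1]>70)).astype(np.uint8); m[:,260:]=0; m[:110]=0; m[214:]=0
k=max(cv2.findContours(m,0,2)[0],key=cv2.contourArea)
for p in cv2.approxPolyDP(k,3,True)[:,0]: print(p,onplane(c,*map(float,p),3).round(1))
cs=cam('scene')
P=[onplane(cs,*p,3)[:2] for p in((178,221),(225,266),(269,247),(220,207))]
print('scene centre',np.mean(P,0))
```

```text
[212 129] [ 419.9 -150.     3. ]
[139 149] [ 323.3 -155.1    3. ]
[166 213] [ 328.2 -241.8    3. ]
[241 211] [ 426.4 -259.3    3. ]
[216 139] [ 421.2 -162.6    3. ]
[209 140] [ 412.3 -162.     3. ]
scene centre [ 376.58340677 -253.88868823]
```

Emit:
jog_arm(
  steps=[1, 0, 0, -0.5, 0, 1, 0, 0, -1.5, 0, 1, 0, 0, -2.5, 0, 1, 0, 0, -3.5, 0, 1, 0, 0, -4, 0, 1, 0.1, -0.5, -4, 0, 1, 0.2, -1.5, -4, -1, 1, 0.3, -2.5, -4, -2, 1, 0.4, -3.5, -4, -3, 1, 0.5, -4.5, -4, -4, 1, 0.6, -5.5, -4, -5, 1, 0.7, -6.5, -4, -6, 1, 0.8, -7.5, -4, -7, 1, 0.9, -8.5, -4, -8, 1, 1.0, -9.5, -4, -9.5, 1, 1.1, -10.5, -4, -11, 1, 1.2, -11.5, -4, -12.5, 1, 1.3, -12.1, -4, -13.5, 1, 1.3, -12.4, -4, -13.5, 1, 1.3, -12.4, -4, -13.5],
)

```text
time_s: 22.65
ee_pos: [380.6, -319.0, 59.0]
ee_rot: [180.0, 0.0, 93.2]
force: [-0.4, 0.1, -2.1]
gripper_width: 14.0
```

Emit:
jog_arm(
  steps=[1, 0, 0, 0.5, 0, 1, 0, 0, 1.2, 0, 1, 0, 0, 2, 0, 1, 0, 0, 2.7, 0, 1, 0, 0, 3.2, 0, 1, 0, 0, 3.6, 0, 1, 0, 0, 3.8, 0, 1, 0, 0, 3.9, 0, 1, 0, 0, 4.0, 0, 1, 0, 0, 4.0, 0],
)

```text
time_s: 23.65
ee_pos: [380.8, -319.0, 19.0]
ee_rot: [180.0, 0.0, 93.2]
force: [-0.6, 0.1, -1.2]
gripper_width: 13.6
```

Run:
```python
from h import *
s=env.state();print(s['time_s'],s['ee_pos'],s['ee_rot'],s['force'],s['torque'],s['gripper_width'])
w=save('wrist','w5')[:,:,::-1]; a=save('scene','s5')[:,:,::-1]
A=cv2.resize(a[150:280,160:330],None,fx=2.8,fy=2.8,interpolation=cv2.INTER_CUBIC)[:364]
W=cv2.resize(w[:230],(476,171)); cv2.imwrite('pics/c5.png',np.vstack([A,W]))
```

```text
23.65 [ 380.79396356 -319.01742428   19.00280708] [1.79985640e+02 6.95796819e-03 9.31837916e+01] [-0.62431789  0.13271092 -1.16164179] [-0.16575852  0.04806319 -0.02041249] 13.587534903826265
```

View pics/c5.png

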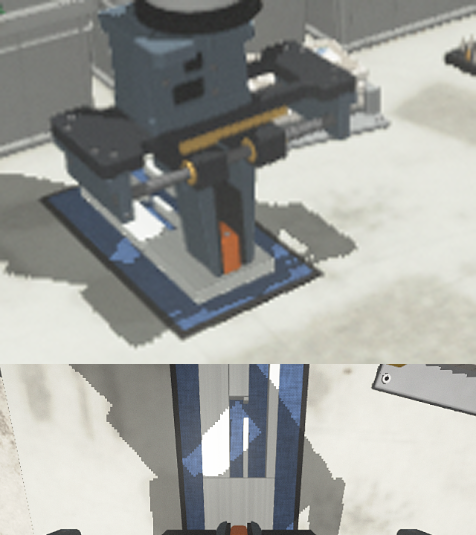

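The spacer sits over the mat, centred between the rims and parallel to them. I'll lower it the last 3 mm, feeling for contact.

Emit:
jog_arm(
  steps=[1, 0, 0, 0.1, 0, 1, 0, 0, 0.2, 0, 1, 0, 0, 0.25, 0, 1, 0, 0, 0.3, 0, 1, 0, 0, 0.3, 0],
)

```text
time_s: 24.25
ee_pos: [380.7, -319.0, 15.9]
ee_rot: [180.0, -0.0, 93.2]
force: [-0.6, 0.0, -2.0]
gripper_width: 14.0
```

Emit:
jog_arm(
  steps=[1, 0, 0, 0.03, 0, 1, 0, 0, 0.06, 0, 1, 0, 0, 0.06, 0, 1, 0, 0, 0.06, 0],
)

```text
time_s: 24.65
ee_pos: [380.7, -319.0, 15.9]
ee_rot: [180.0, 0.0, 93.2]
force: [-1.7, 1.1, 5.6]
gripper_width: 13.6
```

Emit:
jog_arm(
  steps=[1, 0, 0, -0.03, 0, 0.8, 0, 0, -0.03, 0, 0.6, 0, 0, -0.03, 0, 0.5, 0, 0, -0.03, 0, 0.5, 0, 0, -0.03, 0, 0.5, 0, 0, -0.5, 0, 0.5, 0, 0, -1.5, 0, 0.5, 0, 0, -3, 0, 0.5, 0, 0, -5, 0, 0.5, 0, 0, -8, 0, 0.5, 0, 0, -12, 0, 0.5, 0, 0, -16, 0, 0.5, 0, 0, -20, 0, 0.5, 0, 0, -20, 0],
  force=5,
)

```text
time_s: 26.05
ee_pos: [383.2, -321.2, 222.0]
ee_rot: [179.5, 0.5, 93.2]
force: [0.6, 0.9, -0.6]
gripper_width: 45.9
```

Emit:
jog_arm(
  steps=[0.5, -2, -3, 0, 0, 0.5, -4, -6, 0, 0, 0.5, -6, -9, 0, 0, 0.5, -6, -9, 0, 0, 0.5, -6, -9, 0, 0],
)

```text
time_s: 26.55
ee_pos: [293.7, -383.8, 215.2]
ee_rot: [180.0, -0.0, 93.1]
force: [0.4, -0.1, -0.3]
gripper_width: 45.5
```

Run:
```python
from h import *
s=env.state();print(s['time_s'],s['ee_pos'],s['ee_rot'],s['force'])
np.save('wc6.npy',cam('wrist'),allow_pickle=True)
w=save('wrist','w6')[:,:,::-1]; a=save('scene','s6')[:,:,::-1]
A=cv2.resize(a[150:280,160:330],None,fx=2.6,fy=2.6,interpolation=cv2.INTER_CUBIC)
W=cv2.resize(w[:230],(442,159)); cv2.imwrite('pics/c6.png',np.vstack([A,W]))
b=cv2.imread('pics/s0.png').astype(int); d=np.abs(a.astype(int)-b).sum(2)
for n,(x0,x1,y0,y1) in dict(dish=(345,400,180,225),driver=(350,420,230,305)).items(): print(n,'changed px',(d[y0:y1,x0:x1]>60).sum())
```

```text
26.55 [ 293.69592084 -383.80693063  215.24474078] [ 1.79980551e+02 -4.01683844e-02  9.30714125e+01] [ 0.35387038 -0.10679926 -0.32437577]
dish changed px 0
driver changed px 0
```

View pics/c6.png

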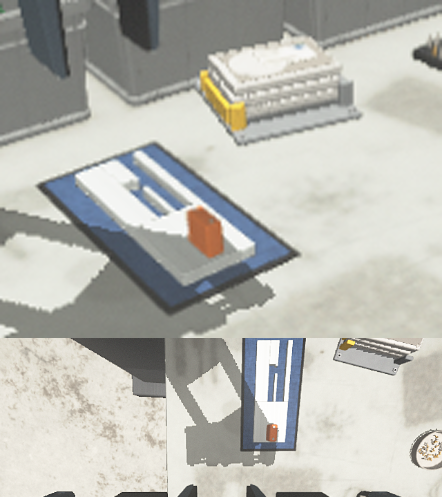

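The last view shows the spacer flat on the mat within its rim, the stack neat in the cradle, and the dish and screwdriver unchanged. I'll hand the job in.

```bash
python3 -c "
from workcell import env
print(env.job_done(), env.state()['time_s'])"
```

```text
the job is handed in; nothing more can be done
the job is handed in; nothing more can be done
```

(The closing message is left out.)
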